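# Balance the bottle brush across the brush rest

### The arm

A 6-joint arm with a two-finger parallel gripper is mounted at the origin on the work surface. World frame = base frame: x ahead of the robot, y to its left, z up, the work surface at z = 0. Lengths are in m, angles in rad, forces in N, time in s.
With the tool pointing down it reaches from about 0.275 to 0.75 m from the base axis. Payload 10.2 kg.
Tool frame: the origin (TCP) lies between the finger pads; the fingertips stand 11 mm ahead of it and the grasp point (between the pads) lies 8 mm behind it (manip.tip_reach is the distance from the TCP to the fingertips, in m); y points along the fingers, z is the direction in which the jaws open and shut, and the axes are right-handed (so a half turn about y gives the same grasp; the last joint's range is limited). The gripper opens to 85 mm and grips with 20 to 120 N. Pads are 22 mm wide; open, the fingers measure 114 mm over their backs; the gripper's body (76 mm by 85 mm) begins 54 mm behind the grasp point. The pads swing forward as they close: fully open they stand 13 mm farther back than shut.
Start: joints at [-1.36, 0.313, 1.498, -0, 1.331, -0.223], TCP at [0.221, -0.476, 0.242] pointing down, gripper open.
Joint ranges: [-2.94, 2.94], [-0.97, 2.17], [0.19, 2.56], [-1.23, 4.37], [0.02, 3.11], [-2.88, 2.88]. Speed limits (rad/s): [2.39, 2.39, 3.01, 3.14, 3.14, 3.14].

### API

Orientations are given as a unit quaternion [w, x, y, z].
In Python, from cell import manip gives the robot as it stands.
- The arm moves only by the tool send_rows, never from a script. Its argument "increments" is a list of rows, each an object with "gripper": the gripper's target within -1 to 1 (shut at 1, half-way at 0, fully open at -1); "translation": the shift along the tool's x, y, z in cm, a list of three; "yaw": the turn about the tool's y in degrees. In form: [{"gripper": gripper, "translation": [dx, dy, dz], "yaw": yaw}, ...]. A call has exactly 5 rows; each row shifts and turns the commanded pose from where the row before left it, along the tool's axes as they then stand; what a row does not reach is not made up. A row lasts 1/8 s, in which the tool goes at most 62.5 mm and 10.7 degrees, less where a joint would pass 70% of its speed; a pose out of reach is approached as far as the arm can. A call is refused whole if a number of a shift passes 6.25 or a number of a turn 10.7, either way. A call with a gripper value outside its range is refused whole. The fingers move at their own pace and stop on an object; "force" is the grip in N (left out, the last holds). Time passes only in rows, so rows that do not move let the fingers close, or fill a call up. It gives the time, the measured TCP pose, the force and the opening at its end, in the units of the state.
- manip.state(): the state, without advancing time (a new reading comes with each control period).
- manip.read_camera(name): name is "scene" or "top"; returns a dict with "color" (420x560x3 uint8, red, green, blue), "camera_matrix" (3x3 intrinsics, pixels), "extrinsics" (4x4, takes a point from world to camera coordinates). Camera axes: x right, y down, z forward; pixel columns grow to the right and rows downward; lengths in m; the calibration is good to about 2 mm. A picture is of the moment at which its call begins. There is no depth.
- manip.sign_off(): hands the job in, once; it reports no verdict.
The state is a dict: "clock": time; "joint_pos": joint angles; "dq": joint speeds; "effort": joint torques, N m; "position": TCP position; "tool_rot": TCP orientation; "wrist_force": force on the tool from outside, world axes, zero at the start; "wrist_torque": the same for the moment, N m; "gripper_width": opening from 0.0 (shut) to 1.0 (fully open).
Only numpy, scipy, OpenCV 4.12 (cv2) and the standard library are available. Lean on these libraries where they do the work, as an engineer would, in place of code of your own. Each camera call takes 0.05 s, during which the arm holds its last target.

### The job

Put the washed bottle brush up to dry: pick it off the worktop, set it gently down by its shank, crosswise on the narrow top edge of the steel brush rest, and find the spot where it balances, so that you can let go and it stays level on the edge with both ends clear of the worktop. How the weight is shared between head and hand grip is not known beforehand, so find the balance point by feel. Press on the rest only lightly, do not let the brush drop onto it, and leave the kettle, jug and bottle where they stand.

Things in the scene. Friction and masses are not known exactly. Their poses are not given: they have to be found in the camera images.
- brush: Green hard silicone bottle brush, rigid, 348 mm long along its x axis (+x towards the head). Origin: level with its underside, at the middle of the shank; z up. Head: round, 44 mm diameter, x = 98 to 178 mm. Hand grip: block 34 mm wide, 44 mm high, x = -170 to -100 mm. Weighs 0.18 to 0.6 kg; how the mass is shared between head and grip cannot be seen and differs from brush to brush
- shank (a point): Centre of the brush's shank (22 mm above the brush's origin; same axes). The shank is a straight flat-faced bar, x = -100 to +98 mm from here, 18 mm wide (y), 20 mm thick (z): underside 10 mm below, top 10 mm above this point. The balance point lies on the shank's centre line, anywhere from x = -75 to +75 mm of here
- rest: Stainless steel brush rest fixed to the worktop: foot plate 100 x 90 mm, 6 mm thick, on its middle one upright blade, 8 mm thick along x, 70 mm wide along y, with a flat top edge 75 mm above the worktop that runs along y. Origin: centre of the foot's underside; z up. The balanced brush lies across the edge, its length along the rest's x axis (either way round)
- crest (a point): Centre of the top edge of the brush rest's blade, 75 mm above the worktop; x across the 8 mm thickness, y along the 70 mm long edge
- kettle: Bystander: stainless steel kettle, 156 mm diameter, 175 mm high (to about 240 mm with its half open lid), handle at -x reaching 125 mm from the axis, standing on a round base 18 mm high. Origin: centre of its underside
- jug: Bystander: clear plastic measuring jug, 112 mm diameter, 125 mm high, handle at -x reaching 96 mm from the axis. Origin: centre of its underside
- bottle: Bystander: empty glass bottle with twist cap, 68 mm diameter, 210 mm high. Origin: centre of its underside
There are look-alikes about, which are no part of the job. There is more than one size of the rest; the one meant has the size given above.

How it is judged:
By the outcome, as a careful person would: the job done as asked, in the order asked, and still so for the second after the job is handed in, with the robot touching nothing.
It also fails if it takes over 72 s, if anything falls off the work surface, if the arm or the gripper's body presses on something with over 40 N, if the wrist force passes 120 N, or if a joint passes its speed limit or range.

## Working session

There is one attempt and no reset: what is moved stays moved. The work goes in short steps, Python scripts to look and compute and a tool call to move; the robot and the scene stay as the last step left them, time stands still between calls to the robot, and variables do not carry over. Pictures are saved under pics/ and viewed, and the job is handed in when it is done.

Besides the shell and the picture viewer there is one more tool, called after ">>>" as name([rows], argument=value, ...), one row to a line, values as JSON. send_rows: Moves the arm, as the interface text tells. Its arguments: {"type":"object","properties":{"increments":{"type":"array","items":{"type":"object","properties":{"gripper":{"type":"number"},"translation":{"type":"array","items":{"type":"number"}},"yaw":{"type":"number"}}}},"force":{"type":"number"}},"required":["increments"]}

```bash
ls; mkdir -p pics
python3 - <<'E'
from cell import manip
import cv2
s=manip.state(); print(s)
for n in ("scene","top"):
    c=manip.read_camera(n); cv2.imwrite(f"pics/{n}0.png",c["color"][:,:,::-1]); print(c["camera_matrix"],c["extrinsics"])
E
```

```text
pics
{'clock': 0.0, 'joint_pos': array([-1.36039671e+00,  3.13450085e-01,  1.49845101e+00,  1.43471903e-07,
        1.33098759e+00, -2.23376417e-01]), 'dq': array([2.46858905e-05, 6.82411171e-04, 1.23346605e-04, 3.15358563e-04,
       4.76294145e-04, 2.74799749e-04]), 'effort': array([ 1.26364437e-03, -4.12250590e+01, -2.59748733e+01, -5.88066086e-05,
        3.99627839e-03,  4.52236827e-05]), 'position': array([ 0.22060526, -0.47613115,  0.24172978]), 'tool_rot': array([ 0.15216641, -0.15216037,  0.69099864, -0.69008223]), 'wrist_force': array([-0.05929901, -1.03585269,  0.22488481]), 'wrist_torque': array([0.0088503 , 0.03574031, 0.01256592]), 'gripper_width': 1.0038912707420595}
[[486.17031155   0.         283.67552772]
 [  0.         486.17031155 198.51576541]
 [  0.           0.           1.        ]] [[-0.74569272  0.66605677  0.01762784  0.4300797 ]
 [ 0.50810167  0.5855684  -0.63161883 -0.239363  ]
 [-0.4310163  -0.46203683 -0.77507865  1.59761229]
 [ 0.          0.          0.          1.        ]]
[[421.39210383   0.         280.81934949]
 [  0.         421.39210383 214.11590724]
 [  0.           0.           1.        ]] [[-0.00484668 -0.99980879  0.01894442 -0.01249675]
 [-0.98675516  0.00170988 -0.16220766  0.58711718]
 [ 0.16214425 -0.01947967 -0.98657477  1.23195213]
 [ 0.          0.          0.          1.        ]]
```

View pics/scene0.png

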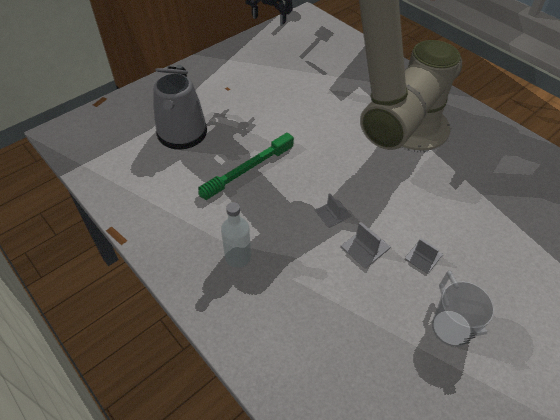

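View pics/top0.png

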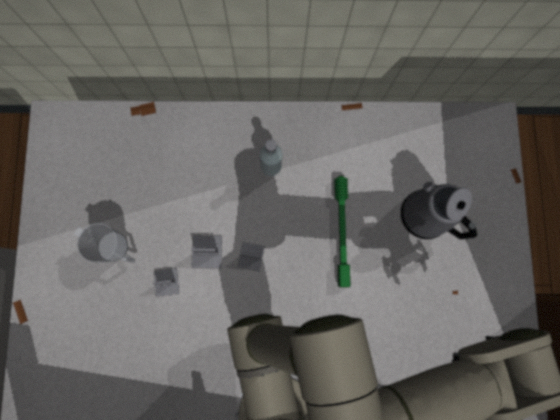

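Brush: only one green item, scene (247,167) / top (343,232). Rest candidates: scene (365,246)/top (205,246), scene (424,256)/top (166,277), scene (333,209)/top (250,257). I'll crop in and measure their sizes.

```bash
cat > h.py <<'E'
import numpy as np, cv2
from cell import manip
def cam(n): 
    c=manip.read_camera(n); return c["color"],c["camera_matrix"],c["extrinsics"]
def ray(K,E,uv):
    R,t=E[:3,:3],E[:3,3]; d=R.T@np.linalg.inv(K)@np.array([uv[0],uv[1],1.]); return -R.T@t,d
def onz(K,E,uv,z):
    o,d=ray(K,E,uv); return o+d*(z-o[2])/d[2]
def proj(K,E,p):
    q=E[:3,:3]@np.asarray(p,float)+E[:3,3]; q=K@q; return q[:2]/q[2]
E
python3 - <<'E'
from h import *
a=cv2.imread('pics/scene0.png')[185:285,305:455]; b=cv2.imread('pics/top0.png')[215:305,140:275]
cv2.imwrite('pics/c1.png',cv2.resize(a,None,fx=5.3,fy=5.3,interpolation=cv2.INTER_CUBIC))
cv2.imwrite('pics/c2.png',cv2.resize(b,None,fx=5.9,fy=5.9,interpolation=cv2.INTER_CUBIC))
img,K,E=cam("top")
m=cv2.inRange(cv2.cvtColor(img,cv2.COLOR_RGB2HSV),(50,100,30),(85,255,255))
n,l,st,c=cv2.connectedComponentsWithStats(m); print(st)
i=1+np.argmax(st[1:,4]); ys,xs=np.where(l==i)
P=np.array([onz(K,E,(x,y),0.022)[:2] for x,y in zip(xs,ys)])
r=cv2.minAreaRect(P.astype(np.float32)*1000); print("top rect mm",r, cv2.boxPoints(r))
img,K,E=cam("scene")
m=cv2.inRange(cv2.cvtColor(img,cv2.COLOR_RGB2HSV),(50,100,30),(85,255,255))
n,l,st,c=cv2.connectedComponentsWithStats(m); print(st)
i=1+np.argmax(st[1:,4]); ys,xs=np.where(l==i)
P=np.array([onz(K,E,(x,y),0.022)[:2] for x,y in zip(xs,ys)])
r=cv2.minAreaRect(P.astype(np.float32)*1000); print("scene rect mm",r,cv2.boxPoints(r))
E
```

```text
[[     0      0    560    420 234356]
 [   335    177     15    110    844]]
top rect mm ((540.1779174804688, -204.88809204101562), (339.1487731933594, 37.36750030517578), 0.48430559039115906) [[ 370.4517  -187.63837]
 [ 370.7675  -225.00452]
 [ 709.9042  -222.13782]
 [ 709.5884  -184.77167]]
[[     0      0    560    420 234006]
 [   199    133     94     67   1194]]
scene rect mm ((534.4236450195312, -203.4760284423828), (359.7351989746094, 58.08068084716797), 0.9462100863456726) [[ 354.101   -177.40994]
 [ 355.06012 -235.4827 ]
 [ 714.7463  -229.54211]
 [ 713.7872  -171.46936]]
```

View pics/c1.png

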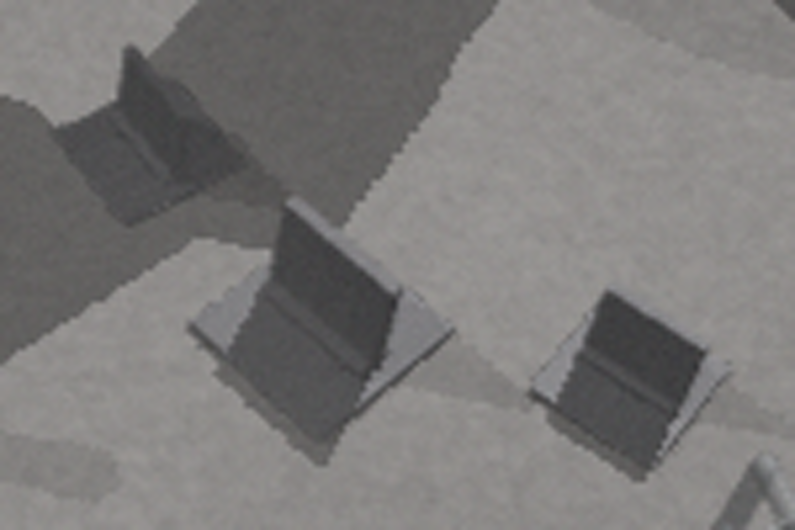

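View pics/c2.png

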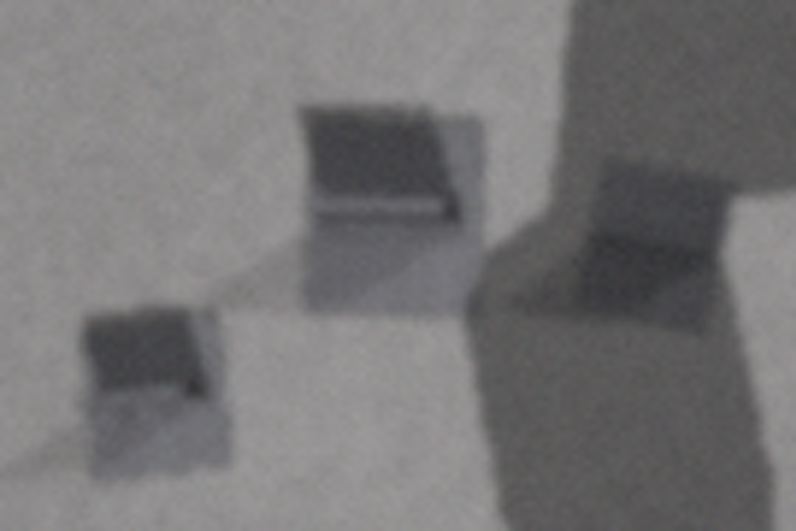

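Run:
```python
from h import *
_,Ks,Es=cam("scene"); _,Kt,Et=cam("top")
S=lambda u,v:(u/5.3+305-.4,v/5.3+185-.4); T=lambda u,v:(u/5.9+140-.4,v/5.9+215-.4)
np.set_printoptions(precision=4,suppress=True)
def rep(name,pts,K,E,z):
    P=np.array([onz(K,E,p,z) for p in pts]); print(name,z,P[:,:2].tolist() if 0 else P[:,:2].round(4).tolist(),"sides",np.linalg.norm(np.diff(P[:,:2],axis=0),axis=1), "mean",P.mean(0)[:2])
rep("mid foot S",[S(188,328),S(323,462),S(455,330)],Ks,Es,.004)
rep("right foot S",[S(530,395),S(640,480),S(732,375)],Ks,Es,.004)
rep("left foot S",[S(55,130),S(128,225),S(245,163)],Ks,Es,.004)
rep("mid foot T",[T(300,107),T(486,118),T(480,312),T(303,308),T(300,107)],Kt,Et,.006)
rep("right foot T",[T(84,315),T(217,310),T(231,466),T(90,476),T(84,315)],Kt,Et,.006)
rep("left foot T",[T(605,157),T(728,187),T(703,333),T(585,312),T(605,157)],Kt,Et,.006)
for z in (.055,.075,.1):
    rep("mid crest S",[S(290,203),S(400,293)],Ks,Es,z)
    rep("mid crest T",[T(312,204),T(442,208)],Kt,Et,z)
    rep("left crest S",[S(130,48),S(240,150)],Ks,Es,z)
    rep("right crest S",[S(608,292),S(706,355)],Ks,Es,z)
# brush ends via widths
def mask(n):
    img,K,E=cam(n); m=cv2.inRange(cv2.cvtColor(img,cv2.COLOR_RGB2HSV),(50,100,30),(85,255,255)); return m,K,E
for n in("top","scene"):
    m,K,E=mask(n); ys,xs=np.where(m)
    P=np.array([onz(K,E,(x,y),.022)[:2] for x,y in zip(xs,ys)])
    for a in np.arange(.36,.73,.01):
        q=P[abs(P[:,0]-a)<.005]
        if len(q): print(n,round(a,3),q[:,1].min().round(4),q[:,1].max().round(4),len(q))
im=cv2.imread('pics/scene0.png')[125:205,190:300]
cv2.imwrite('pics/c3.png',cv2.resize(im,None,fx=7,fy=7,interpolation=cv2.INTER_CUBIC))
```

```text
mid foot S 0.004 [[0.5292, 0.1709], [0.5356, 0.2674], [0.4291, 0.2598]] sides [0.0968 0.1068] mean [0.498  0.2327]
right foot S 0.004 [[0.4306, 0.3091], [0.4281, 0.3746], [0.3457, 0.3678]] sides [0.0656 0.0826] mean [0.4015 0.3505]
left foot S 0.004 [[0.492, 0.037], [0.5068, 0.1063], [0.4319, 0.1184]] sides [0.0708 0.0759] mean [0.4769 0.0873]
mid foot T 0.006 [[0.5359, 0.2655], [0.5298, 0.1678], [0.4285, 0.1691], [0.4309, 0.2609], [0.5359, 0.2655]] sides [0.0979 0.1014 0.0917 0.1051] mean [0.4922 0.2258]
right foot T 0.006 [[0.4278, 0.3738], [0.4301, 0.3053], [0.3505, 0.2953], [0.3458, 0.3671], [0.4278, 0.3738]] sides [0.0685 0.0802 0.072  0.0822] mean [0.3964 0.343 ]
left foot T 0.006 [[0.5091, 0.1051], [0.4931, 0.0405], [0.4171, 0.0533], [0.4282, 0.1147], [0.5091, 0.1051]] sides [0.0666 0.077  0.0624 0.0814] mean [0.4713 0.0837]
mid crest S 0.055 [[0.4663, 0.1726], [0.466, 0.2441]] sides [0.0715] mean [0.4662 0.2083]
mid crest T 0.055 [[0.4809, 0.2485], [0.4787, 0.1832]] sides [0.0653] mean [0.4798 0.2158]
left crest S 0.055 [[0.4554, 0.0501], [0.4609, 0.1336]] sides [0.0836] mean
[... 2160 characters left out ...]
 -0.2205 -0.1907 24
scene 0.49 -0.2199 -0.1902 25
scene 0.5 -0.2187 -0.1898 25
scene 0.51 -0.2194 -0.1905 23
scene 0.52 -0.2195 -0.1901 26
scene 0.53 -0.2202 -0.1897 26
scene 0.54 -0.2197 -0.1904 26
scene 0.55 -0.2204 -0.19 26
scene 0.56 -0.2199 -0.1896 26
scene 0.57 -0.2193 -0.1903 28
scene 0.58 -0.22 -0.1899 26
scene 0.59 -0.2195 -0.1894 26
scene 0.6 -0.2202 -0.1902 30
scene 0.61 -0.2196 -0.1898 25
scene 0.62 -0.2203 -0.1893 30
scene 0.63 -0.2286 -0.1901 30
scene 0.64 -0.2305 -0.1818 43
scene 0.65 -0.2306 -0.1788 48
scene 0.66 -0.23 -0.1784 52
scene 0.67 -0.2288 -0.1788 44
scene 0.68 -0.2301 -0.1784 54
scene 0.69 -0.2295 -0.1791 47
scene 0.7 -0.2283 -0.1788 46
scene 0.71 -0.2161 -0.1795 28
```

View pics/c3.png

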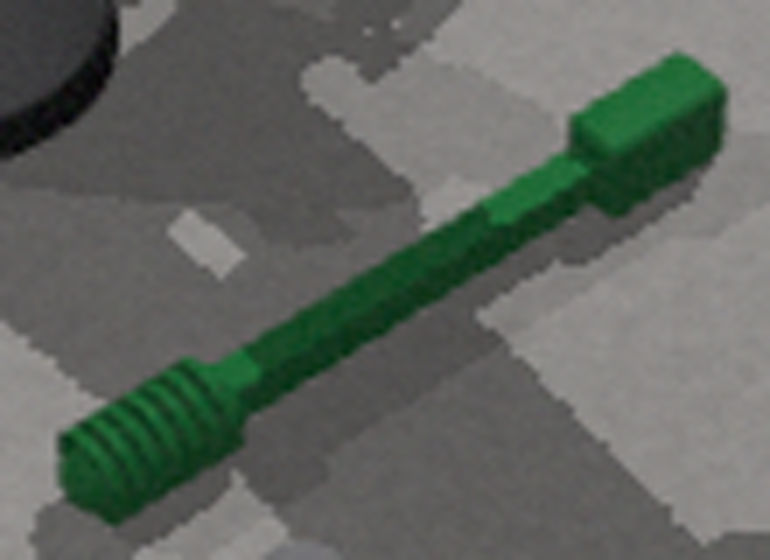

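Of the three rests, the middle one (scene 365,246 / top 205,246) has a foot of about 100 x 95 mm. Its crest also agrees between the two views at 75 mm, so it is the one meant. The close crop confirms the brush: head at far +x, grip towards the robot, axis about along world x, shank centre about (0.538, -0.204). Next I'll work out the bystander positions and the tool axes.

```bash
cat >> h.py <<'E'
from scipy.spatial.transform import Rotation as Ro
np.set_printoptions(precision=4,suppress=True)
def toolR(s): q=s["tool_rot"]; return Ro.from_quat([q[1],q[2],q[3],q[0]]).as_matrix()
def go(target,s=None):
    s=s or manip.state(); R=toolR(s); d=R.T@(np.array(target)-s["position"])*100
    z=R[:,2]; print("t",round(s["clock"],2),"pos",s["position"],"jaw ang",np.degrees(np.arctan2(z[1],z[0])).round(2),"tool cm",d.round(2),"F",s["wrist_force"],"M",s["wrist_torque"],"g",round(s["gripper_width"],3))
E
python3 - <<'E'
from h import *
s=manip.state(); print(toolR(s)); go([.538,-.204,.12],s)
img,K,E=cam("top")
print("bottle base?",onz(K,E,(272,163),.0),"cap",onz(K,E,(269,145),.21)); o,_=ray(K,E,(0,0)); print(o)
img,K,E=cam("scene"); print("bottle S cap",onz(K,E,(234,209),.21), "base",onz(K,E,(236,262),0))
E
```

```text
[[-0.9074 -0.      0.4203]
 [-0.4203  0.0002 -0.9074]
 [-0.     -1.     -0.0002]]
t 0.4 pos [ 0.2206 -0.4763  0.2422] jaw ang -65.15 tool cm [-40.24  12.22 -11.37] F [-0.5232 -0.432   0.1569] M [-0.0041 -0.0299  0.0424] g 0.997
bottle base? [0.7616 0.0122 0.    ] cap [0.751 0.02  0.21 ]
[0.3795 0.0105 1.3109]
bottle S cap [0.7527 0.0227 0.21  ] base [0.7647 0.0254 0.    ]
```

>>> send_rows([
  {"gripper": -1,"translation": [0,0,0],"yaw": 5},
  {"gripper": -1,"translation": [0,0,0],"yaw": 5},
  {"gripper": -1,"translation": [0,0,0],"yaw": 5},
  {"gripper": -1,"translation": [0,0,0],"yaw": 5},
  {"gripper": -1,"translation": [0,0,0],"yaw": 4.9},
])

```text
clock: 1.12
position: [0.2206, -0.4764, 0.2423]
tool_rot: [-0.001, 0.001, 0.707, -0.707]
wrist_force: [-0.1, -0.5, 0.4]
gripper_width: 1.0
```

>>> send_rows([
  {"gripper": -1,"translation": [-3,0,-2.7],"yaw": 0},
  {"gripper": -1,"translation": [-3.2,0,-2.7],"yaw": 0},
  {"gripper": -1,"translation": [-3.2,0,-2.7],"yaw": 0},
  {"gripper": -1,"translation": [-3.2,0,-2.7],"yaw": 0},
  {"gripper": -1,"translation": [-3.2,0,-2.7],"yaw": 0},
])

```text
clock: 1.75
position: [0.3797, -0.3405, 0.2424]
tool_rot: [0.0, -0.0, -0.707, 0.707]
wrist_force: [-0.5, -0.4, 0.2]
gripper_width: 1.002
```

>>> send_rows([
  {"gripper": -0.5,"translation": [-3.2,2,-2.7],"yaw": 0},
  {"gripper": -0.3,"translation": [-3.2,2,-2.7],"yaw": 0},
  {"gripper": -0.3,"translation": [-3.2,2,-2.7],"yaw": 0},
  {"gripper": -0.3,"translation": [-3.2,2,-2.8],"yaw": 0},
  {"gripper": -0.3,"translation": [-3.2,2,-2.8],"yaw": 0},
])

```text
clock: 2.38
position: [0.5399, -0.2036, 0.1417]
tool_rot: [0.0, -0.0, -0.707, 0.707]
wrist_force: [0.6, -0.1, -0.6]
gripper_width: 0.65
```

Run:
```python
from h import *
go([.538,-.204,.025])
a,K,E=cam("scene"); cv2.imwrite('pics/s1.png',a[:,:,::-1])
a,K,E=cam("top"); cv2.imwrite('pics/t1.png',a[:,:,::-1])
go([.538,-.204,.025])
```

```text
t 2.38 pos [ 0.5399 -0.2036  0.1417] jaw ang -90.04 tool cm [ 0.19 11.67  0.03] F [ 0.5664 -0.1119 -0.5852] M [ 0.0317 -0.0382  0.0277] g 0.65
t 2.48 pos [ 0.54   -0.2015  0.1399] jaw ang -89.84 tool cm [ 0.17 11.49  0.28] F [-0.1262  0.8488  0.128 ] M [-0.0367  0.005   0.0057] g 0.65
```

View pics/s1.png

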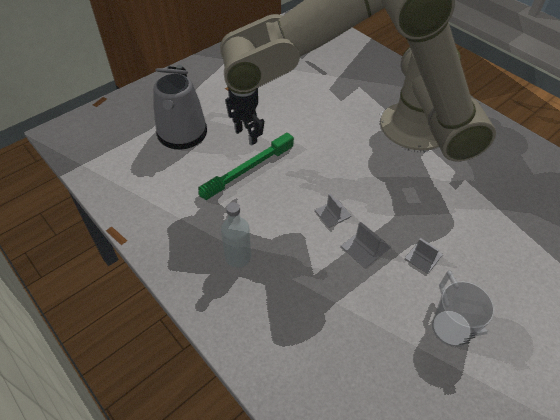

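The scene shows the gripper above the brush near (250,135), and nothing has been disturbed. I'll take a baseline of the wrist sensor in the air, then go down.

```bash
cat >> h.py <<'E'
def avg(n):
    L=[]
    for _ in range(n):
        manip.read_camera("top"); s=manip.state(); L.append(np.r_[s["wrist_force"],s["wrist_torque"]])
    L=np.array(L); return L.mean(0),L.std(0)
E
python3 - <<'E'
from h import *
m,sd=avg(20); print(m,sd); np.save('base.npy',m)
go([.538,-.204,.025])
E
```

```text
[-0.0706  0.1185 -0.0691 -0.0016  0.0008 -0.0156] [0.5195 0.4567 0.6257 0.0278 0.0271 0.026 ]
t 3.48 pos [ 0.5389 -0.2046  0.1423] jaw ang -90.04 tool cm [ 0.09 11.73 -0.06] F [ 0.739  -0.4458  0.15  ] M [ 0.0101  0.0102 -0.0223] g 0.649
```

>>> send_rows([
  {"gripper": -0.3,"translation": [0.05,3,0.05],"yaw": 0},
  {"gripper": -0.3,"translation": [0.05,3,0.1],"yaw": 0},
  {"gripper": -0.3,"translation": [0,3,0],"yaw": 0},
  {"gripper": -0.3,"translation": [0,0.5,0],"yaw": 0},
  {"gripper": -0.3,"translation": [0,0,0],"yaw": 0},
])

```text
clock: 4.1
position: [0.5382, -0.2063, 0.048]
tool_rot: [0.0, -0.0, -0.707, 0.707]
wrist_force: [-0.1, 0.1, 0.9]
gripper_width: 0.649
```

Run:
```python
from h import *
a,K,E=cam("scene"); go([.538,-.204,.025]); cv2.imwrite('pics/s2.png',cv2.resize(a[80:220,180:320,::-1],None,fx=4,fy=4))
```

```text
t 4.15 pos [ 0.5384 -0.2064  0.0484] jaw ang -90.04 tool cm [ 0.05  2.34 -0.25] F [0.323  0.3965 0.5824] M [-0.0225 -0.0165  0.0148] g 0.647
```

View pics/s2.png

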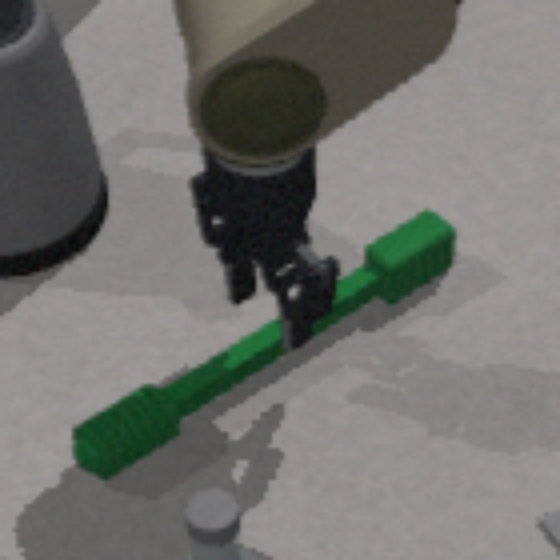

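Fingers straddle the shank (crop 265,310). Descend and close.

>>> send_rows([
  {"gripper": -0.3,"translation": [0,0.8,-0.1],"yaw": 0},
  {"gripper": -0.3,"translation": [0,0.8,-0.15],"yaw": 0},
  {"gripper": -0.3,"translation": [0,0.75,0],"yaw": 0},
  {"gripper": 0.2,"translation": [0,0,0],"yaw": 0},
  {"gripper": 0.5,"translation": [0,0,0],"yaw": 0},
], force=60)

```text
clock: 4.78
position: [0.538, -0.2037, 0.0239]
tool_rot: [0.0, -0.0, -0.707, 0.707]
wrist_force: [0.1, 0.2, 0.4]
gripper_width: 0.258
```

>>> send_rows([
  {"gripper": 1,"translation": [0,0,0],"yaw": 0},
  {"gripper": 1,"translation": [0,0,0],"yaw": 0},
  {"gripper": 1,"translation": [0,0,0],"yaw": 0},
  {"gripper": 1,"translation": [0,0,0],"yaw": 0},
  {"gripper": 1,"translation": [0,0,0],"yaw": 0},
], force=100)

```text
clock: 5.4
position: [0.5381, -0.2038, 0.0243]
tool_rot: [0.0, -0.0, -0.707, 0.707]
wrist_force: [-1.8, 1.1, 5.9]
gripper_width: 0.185
```

Run:
```python
from h import *
go([.538,-.204,.025])
```

```text
t 5.4 pos [ 0.5381 -0.2038  0.0243] jaw ang -90.04 tool cm [ 0.01 -0.07  0.02] F [-1.7861  1.1195  5.947 ] M [0.0745 0.3272 0.0398] g 0.185
```

>>> send_rows([
  {"gripper": 1,"translation": [0,-1,0],"yaw": 0},
  {"gripper": 1,"translation": [0,-2,0],"yaw": 0},
  {"gripper": 1,"translation": [0,-2,0],"yaw": 0},
  {"gripper": 1,"translation": [0,-1,0],"yaw": 0},
  {"gripper": 1,"translation": [0,0,0],"yaw": 0},
])

```text
clock: 6.02
position: [0.5379, -0.2037, 0.084]
tool_rot: [0.0, -0.0, -0.707, 0.707]
wrist_force: [-0.2, -0.7, -3.8]
gripper_width: 0.183
```

Run:
```python
from h import *
b=np.load('base.npy')
m,sd=avg(40); print(m-b,sd)
a,K,E=cam("scene"); go([.538,-.204,.025]); cv2.imwrite('pics/s3.png',cv2.resize(a[80:220,180:320,::-1],None,fx=4,fy=4))
```

```text
[ 0.0602 -0.2327 -4.2025 -0.0088  0.0019  0.0128] [0.5024 0.4965 0.4851 0.0297 0.0238 0.0292]
t 8.07 pos [ 0.5379 -0.2036  0.0838] jaw ang -90.04 tool cm [-0.01  5.88  0.04] F [-0.5452 -0.7393 -3.4408] M [ 0.0183 -0.0653 -0.0329] g 0.183
```

View pics/s3.png

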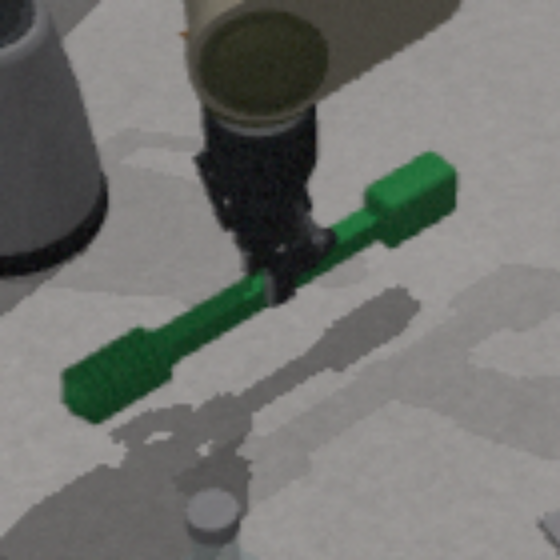

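Weight is about 4.2 N (0.43 kg), and the moment about the grip is 0.002 ± 0.006 N m, so the balance point is within about 1.5 mm of the grip (shank centre). The picture shows the brush level. Now I'll refine the crest position from the images while averaging more readings.

Run:
```python
from h import *
L=[];I=[];J=[]
for k in range(30):
    a,K,E=cam("top"); I.append(a.astype(float)); s=manip.state(); L.append(np.r_[s["wrist_force"],s["wrist_torque"]])
    a,Ks,Es=cam("scene"); J.append(a.astype(float)); s=manip.state(); L.append(np.r_[s["wrist_force"],s["wrist_torque"]])
L=np.array(L); print(L.mean(0),L.std(0)/np.sqrt(len(L)))
t=np.mean(I,0); c=np.mean(J,0); np.savez('avg.npz',t=t,c=c,K=K,E=E,Ks=Ks,Es=Es)
b=t[228:272,185:228].astype(np.uint8)[:,:,::-1]; cv2.imwrite('pics/c4.png',cv2.resize(b,None,fx=13,fy=13,interpolation=cv2.INTER_NEAREST))
b=c[215:275,335:395].astype(np.uint8)[:,:,::-1]; cv2.imwrite('pics/c5.png',cv2.resize(b,None,fx=10,fy=10,interpolation=cv2.INTER_NEAREST))
```

```text
[-0.0785 -0.0058 -4.2105  0.0019 -0.0039 -0.0024] [0.0597 0.0592 0.0603 0.0036 0.0041 0.0037]
```

View pics/c4.png

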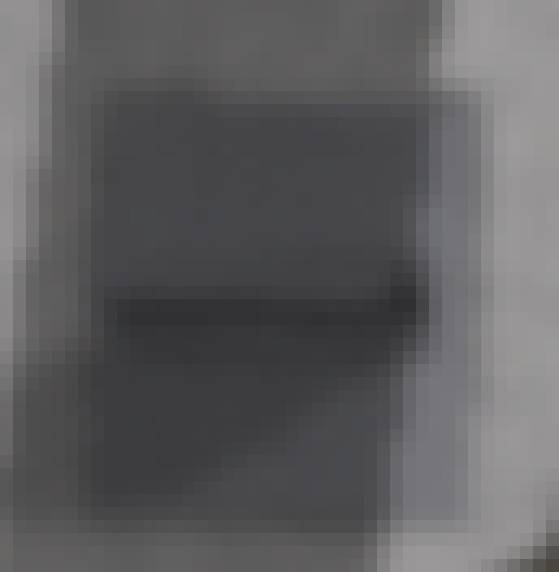

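View pics/c5.png

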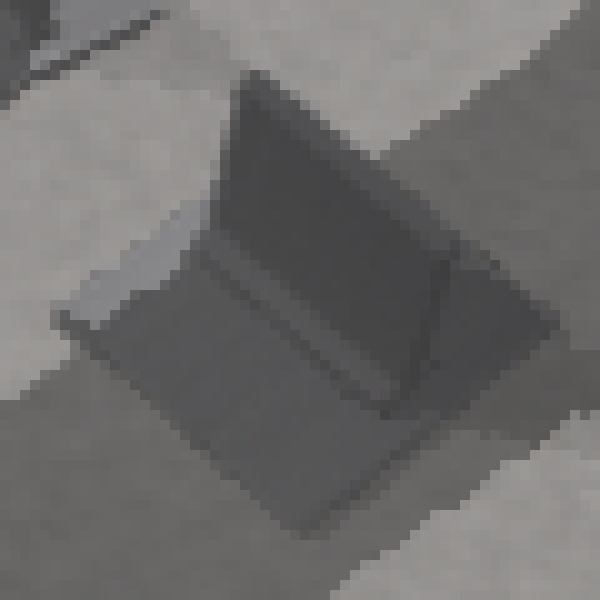

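Run:
```python
from h import *
d=np.load('avg.npz'); K,E,Ks,Es=[d[k] for k in("K","E","Ks","Es")]
g=cv2.imread('pics/top0.png',0).astype(float)
print("top0 rows 240-255, cols 196..213"); print(g[240:256,196:214:2].astype(int))
# crest point candidates projected along the world x at mid y
sc=cv2.imread('pics/scene0.png',0)
sa=d['c'].mean(2)
for y in (.195,.205,.215,.225,.235):
    xs=np.arange(.460,.500,.002)
    P=np.array([proj(Ks,Es,(x,y,.075)) for x in xs]).astype(np.float32)
    v=cv2.remap(sc.astype(np.float32),P[:,0].copy(),P[:,1].copy(),cv2.INTER_LINEAR).ravel()
    v2=cv2.remap(sa.astype(np.float32),P[:,0].copy(),P[:,1].copy(),cv2.INTER_LINEAR).ravel()
    print("S",y,list(zip((xs*1000).round().astype(int).tolist(),v.astype(int).tolist(),v2.astype(int).tolist())))
    P=np.array([proj(K,E,(x,y,.075)) for x in xs]).astype(np.float32)
    v=cv2.remap(g.astype(np.float32),P[:,0].copy(),P[:,1].copy(),cv2.INTER_LINEAR).ravel()
    print("T",y,list(zip((xs*1000).round().astype(int).tolist(),v.astype(int).tolist())))
big=cv2.resize(cv2.imread('pics/scene0.png')[215:275,335:395],None,fx=10,fy=10,interpolation=cv2.INTER_NEAREST); cv2.imwrite('pics/c6.png',big)
```

```text
top0 rows 240-255, cols 196..213
[[ 69  70  66  67  69  64  69  69  71]
 [ 69  69  67  68  70  68  68  70  71]
 [ 67  69  65  66  68  68  69  67  71]
 [ 69  69  70  67  66  64  69  69  68]
 [ 71  67  69  70  67  70  65  68  70]
 [ 73  71  70  70  67  67  71  72  67]
 [ 74  69  71  72  71  71  69  70  68]
 [ 76  75  76  72  78  71  66  72  74]
 [ 90  89  87  86  89  82  86  86  86]
 [ 97  97 100  99 101  99  98 101 100]
 [ 98  95  95  99  92 102  96 102  98]
 [ 81  85  85  84  83  86  86  87  85]
 [ 81  84  83  83  83  86  82  82  83]
 [ 87  90  91  89  92  92  90  87  87]
 [ 90  90  92  98  96  96  97  93  93]
 [ 95  93  94  95  92 101  95  94  98]]
S 0.195 [(460, 97, 150), (462, 96, 149), (464, 96, 149), (466, 97, 150), (468, 96, 150), (470, 95, 147), (472, 100, 133), (474, 113, 108), (476, 125, 86), (478, 126, 80), (480, 112, 78), (482, 87, 73), (484, 70, 70), (486, 68, 70), (488, 68, 71), (490, 67, 70), (492, 66, 70), (494, 67, 70), (496, 68, 70), (498, 67, 70)]
T 0.195 [(460, 98), (462, 93), (464, 94), (466, 91), (468, 85), (470, 83), (472, 83), (474, 86), (476, 95), (478, 99), (
[... 1630 characters left out ...]
84), (474, 85), (476, 92), (478, 97), (480, 99), (482, 92), (484, 84), (486, 76), (488, 72), (490, 70), (492, 69), (494, 68), (496, 68), (498, 68)]
S 0.235 [(460, 137, 98), (462, 139, 99), (464, 141, 100), (466, 142, 101), (468, 142, 102), (470, 141, 101), (472, 138, 95), (474, 132, 85), (476, 129, 81), (478, 128, 80), (480, 119, 78), (482, 93, 73), (484, 64, 67), (486, 65, 68), (488, 65, 68), (490, 64, 68), (492, 64, 68), (494, 67, 69), (496, 67, 69), (498, 69, 69)]
T 0.235 [(460, 97), (462, 94), (464, 92), (466, 89), (468, 87), (470, 83), (472, 81), (474, 82), (476, 92), (478, 97), (480, 96), (482, 91), (484, 84), (486, 76), (488, 74), (490, 73), (492, 72), (494, 71), (496, 69), (498, 68)]
```

View pics/c6.png

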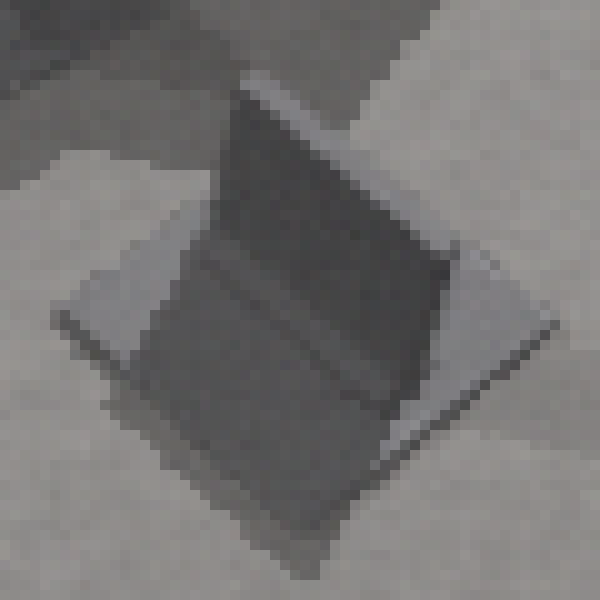

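Crest centre: x 0.4777 (scene) and 0.479 (top), with an 8 mm width seen in both views and yaw about 0; y is about 0.2145. The target for the TCP is (0.4785, 0.2145), with contact expected at TCP z of about 0.087.

>>> send_rows([
  {"gripper": 1,"translation": [1,-1.5,0],"yaw": 0},
  {"gripper": 1,"translation": [1.5,-2,0],"yaw": 0},
  {"gripper": 1,"translation": [1.5,-2,-1],"yaw": 0},
  {"gripper": 1,"translation": [1.5,-2,-2],"yaw": 0},
  {"gripper": 1,"translation": [0.45,-0.5,-3],"yaw": 0},
])

```text
clock: 11.7
position: [0.4782, -0.1436, 0.1651]
tool_rot: [0.0, -0.001, -0.707, 0.708]
wrist_force: [-0.2, 0.6, -3.8]
gripper_width: 0.182
```

>>> send_rows([
  {"gripper": 1,"translation": [0,0,-3],"yaw": 0},
  {"gripper": 1,"translation": [0,0,-3],"yaw": 0},
  {"gripper": 1,"translation": [0,0,-3],"yaw": 0},
  {"gripper": 1,"translation": [0,0,-3],"yaw": 0},
  {"gripper": 1,"translation": [0,0,-3],"yaw": 0},
])

```text
clock: 12.32
position: [0.4785, 0.0074, 0.1639]
tool_rot: [0.0, -0.0, -0.707, 0.707]
wrist_force: [0.2, 0.2, -4.0]
gripper_width: 0.185
```

>>> send_rows([
  {"gripper": 1,"translation": [0,0,-3],"yaw": 0},
  {"gripper": 1,"translation": [0,0,-3],"yaw": 0},
  {"gripper": 1,"translation": [0,0,-3],"yaw": 0},
  {"gripper": 1,"translation": [0,0,-3],"yaw": 0},
  {"gripper": 1,"translation": [0,0,-3],"yaw": 0},
])

```text
clock: 12.95
position: [0.4786, 0.1574, 0.1639]
tool_rot: [-0.0, 0.0, 0.707, -0.707]
wrist_force: [0.3, -0.7, -4.7]
gripper_width: 0.185
```

>>> send_rows([
  {"gripper": 1,"translation": [0,0,-3],"yaw": 0},
  {"gripper": 1,"translation": [0,0,-2],"yaw": 0},
  {"gripper": 1,"translation": [0,0,-0.8],"yaw": 0},
  {"gripper": 1,"translation": [0,0,0],"yaw": 0},
  {"gripper": 1,"translation": [0,0,0],"yaw": 0},
])

```text
clock: 13.58
position: [0.4788, 0.2137, 0.1638]
tool_rot: [0.001, -0.0, -0.707, 0.707]
wrist_force: [-0.2, 0.1, -4.5]
gripper_width: 0.185
```

Run:
```python
from h import *
m,sd=avg(10); print(m)
go([.4785,.2145,.095])
a,K,E=cam("scene"); cv2.imwrite('pics/s4.png',a[:,:,::-1])
a,K,E=cam("top"); cv2.imwrite('pics/t4.png',a[:,:,::-1])
```

```text
[ 0.2842  0.3042 -4.3744  0.0007 -0.0084  0.0168]
t 14.07 pos [0.4787 0.2144 0.1638] jaw ang -90.05 tool cm [ 0.02  6.88 -0.01] F [ 0.7902 -0.1862 -4.435 ] M [-0.0491  0.0161 -0.0203] g 0.184
```

View pics/s4.png

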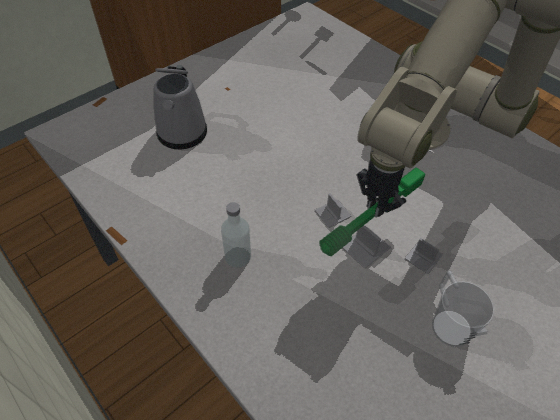

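The scene shows the brush level over the middle rest (370,230). As an independent check of the balance, I'll read the wrist-pitch joint effort and the tilt.

Run:
```python
from h import *
s=manip.state(); print(s["effort"],s["joint_pos"])
img=cv2.imread('pics/s4.png'); m=cv2.inRange(cv2.cvtColor(img,cv2.COLOR_BGR2HSV),(50,100,30),(85,255,255))
_,K,E=cam("scene")
# intersect mask pixels with vertical plane y=.2145 -> x,z
ys,xs=np.where(m); P=[]
for u,v in zip(xs,ys):
    o,d=ray(K,E,(u,v)); k=(.2145-o[1])/d[1]; P.append(o+k*d)
P=np.array(P)
for a in np.arange(.29,.68,.02):
    q=P[abs(P[:,0]-a)<.01]
    if len(q): print(a.round(3),q[:,2].min().round(4),q[:,2].max().round(4))
```

```text
[ -0.0274 -44.6721 -25.3099  -0.0008   0.0013  -0.0004] [0.1975 0.3868 1.6097 0.     1.1451 1.7691]
0.29 0.1076 0.1678
0.31 0.1086 0.1899
0.33 0.1084 0.2111
0.35 0.1105 0.2185
0.37 0.13 0.2176
0.39 0.1467 0.2181
0.41 0.1377 0.2017
0.43 0.1458 0.1672
0.47 0.1384 0.1918
0.49 0.1351 0.1944
0.51 0.1359 0.1948
0.53 0.1355 0.1934
0.55 0.1391 0.1938
0.57 0.1338 0.1921
0.59 0.1272 0.2052
0.61 0.1098 0.2122
0.63 0.1088 0.2145
0.65 0.138 0.215
0.67 0.1793 0.2142
```

Joint 5 effort is also about 0, so the brush is balanced in the grip to about 1 mm, and it is level. Descend to just above contact.

>>> send_rows([
  {"gripper": 1,"translation": [-0.03,1.5,0],"yaw": 0},
  {"gripper": 1,"translation": [0,2,0],"yaw": 0},
  {"gripper": 1,"translation": [0,2,0],"yaw": 0},
  {"gripper": 1,"translation": [0,1.2,0],"yaw": 0},
  {"gripper": 1,"translation": [0,0.3,0],"yaw": 0},
])

```text
clock: 14.85
position: [0.4787, 0.2143, 0.0929]
tool_rot: [0.001, 0.0, -0.707, 0.707]
wrist_force: [0.4, -0.5, -3.3]
gripper_width: 0.184
```

Run:
```python
from h import *
m,sd=avg(6); print(m); s=manip.state();go([.479,.2145,.087],s);print(s["effort"])
a,K,E=cam("scene"); cv2.imwrite('pics/s5.png',cv2.resize(a[150:290,290:430,::-1],None,fx=4,fy=4))
```

```text
[-0.2517 -0.2064 -3.7151 -0.0042 -0.0193 -0.0008]
t 15.15 pos [0.4793 0.2145 0.0944] jaw ang -90.05 tool cm [ 0.03  0.74 -0.  ] F [-0.681  -1.2435 -3.2575] M [-0.0155 -0.0174 -0.0197] g 0.185
[ -0.0079 -46.1445 -22.6264   0.0004  -0.0011   0.0002]
```

View pics/s5.png

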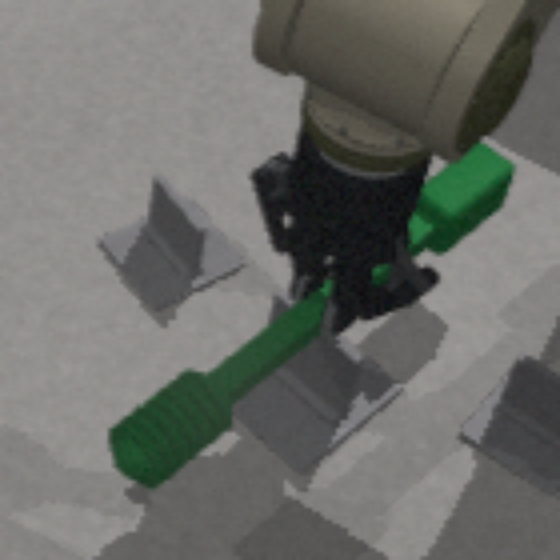

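The crop shows the shank just over the crest (300,310). Creep down now, watching the force.

>>> send_rows([
  {"gripper": 1,"translation": [0,0.12,0],"yaw": 0},
  {"gripper": 1,"translation": [0,0.12,0],"yaw": 0},
  {"gripper": 1,"translation": [0,0.12,0],"yaw": 0},
  {"gripper": 1,"translation": [0,0.05,0],"yaw": 0},
  {"gripper": 1,"translation": [0,0,0],"yaw": 0},
])

```text
clock: 15.82
position: [0.479, 0.2144, 0.0896]
tool_rot: [0.0, -0.0, -0.707, 0.707]
wrist_force: [0.0, 0.4, -3.8]
gripper_width: 0.184
```

Run:
```python
from h import *
m,sd=avg(6); print(m); s=manip.state();go([.479,.2145,.087],s)
```

```text
[-0.2335 -0.2254 -4.4489 -0.0081 -0.0107  0.0238]
t 16.12 pos [0.479  0.2144 0.0897] jaw ang -90.04 tool cm [ 0.    0.27 -0.01] F [ 0.0789  0.9227 -4.4914] M [-0.0214 -0.0171  0.0361] g 0.184
```

>>> send_rows([
  {"gripper": 1,"translation": [0,0.05,0],"yaw": 0},
  {"gripper": 1,"translation": [0,0.05,0],"yaw": 0},
  {"gripper": 1,"translation": [0,0,0],"yaw": 0},
  {"gripper": 1,"translation": [0,0,0],"yaw": 0},
  {"gripper": 1,"translation": [0,0,0],"yaw": 0},
])

```text
clock: 16.75
position: [0.479, 0.2144, 0.0887]
tool_rot: [0.0, -0.0, -0.707, 0.707]
wrist_force: [0.6, 0.7, -5.2]
gripper_width: 0.185
```

Run:
```python
from h import *
m,sd=avg(8); print(m); s=manip.state();go([.479,.2145,.087],s)
```

```text
[ 0.129   0.2343 -4.214  -0.0188  0.      0.0175]
t 17.15 pos [0.479  0.2144 0.0887] jaw ang -90.04 tool cm [-0.    0.17 -0.01] F [ 0.131   0.5462 -3.544 ] M [0.0047 0.0047 0.0044] g 0.182
```

>>> send_rows([
  {"gripper": 1,"translation": [0,0.04,0],"yaw": 0},
  {"gripper": 1,"translation": [0,0.04,0],"yaw": 0},
  {"gripper": 1,"translation": [0,0,0],"yaw": 0},
  {"gripper": 1,"translation": [0,0,0],"yaw": 0},
  {"gripper": 1,"translation": [0,0,0],"yaw": 0},
])

```text
clock: 17.77
position: [0.479, 0.2144, 0.0879]
tool_rot: [0.0, -0.0, -0.707, 0.707]
wrist_force: [0.9, -0.8, -4.9]
gripper_width: 0.185
```

Run:
```python
from h import *
m,sd=avg(8); print(m); s=manip.state();go([.479,.2145,.087],s)
```

```text
[-0.074  -0.1345 -4.4588 -0.0256  0.0032 -0.0009]
t 18.18 pos [0.479  0.2144 0.0879] jaw ang -90.05 tool cm [-0.    0.09 -0.01] F [-0.1758 -0.0233 -3.7116] M [ 0.0442 -0.0682  0.0165] g 0.181
```

>>> send_rows([
  {"gripper": 1,"translation": [0,0.03,0],"yaw": 0},
  {"gripper": 1,"translation": [0,0.02,0],"yaw": 0},
  {"gripper": 1,"translation": [0,0,0],"yaw": 0},
  {"gripper": 1,"translation": [0,0,0],"yaw": 0},
  {"gripper": 1,"translation": [0,0,0],"yaw": 0},
])

```text
clock: 18.8
position: [0.479, 0.2144, 0.0874]
tool_rot: [-0.0, 0.0, 0.707, -0.707]
wrist_force: [-0.2, -0.1, -4.2]
gripper_width: 0.181
```

Run:
```python
from h import *
m,sd=avg(8); print(m); s=manip.state();go([.479,.2145,.087],s)
```

```text
[ 0.1132 -0.1289 -4.1787  0.018   0.0096  0.0009]
t 19.2 pos [0.479  0.2144 0.0874] jaw ang -90.04 tool cm [-0.    0.04 -0.01] F [ 0.4199  0.1345 -4.0277] M [0.0321 0.0202 0.005 ] g 0.189
```

>>> send_rows([
  {"gripper": 1,"translation": [0,0.03,0],"yaw": 0},
  {"gripper": 1,"translation": [0,0.0,0],"yaw": 0},
  {"gripper": 1,"translation": [0,0,0],"yaw": 0},
  {"gripper": 1,"translation": [0,0,0],"yaw": 0},
  {"gripper": 1,"translation": [0,0,0],"yaw": 0},
])

```text
clock: 19.82
position: [0.479, 0.2144, 0.0873]
tool_rot: [-0.0, 0.0, 0.707, -0.707]
wrist_force: [-2.1, -1.3, 3.2]
gripper_width: 0.179
```

Run:
```python
from h import *
m,sd=avg(8); print(m); s=manip.state();go([.479,.2145,.087],s)
```

```text
[-2.7358 -0.6931  4.4916 -0.1509  0.5358 -0.0013]
t 20.23 pos [0.479  0.2144 0.0873] jaw ang -90.05 tool cm [ 0.    0.03 -0.01] F [-2.7401 -0.0685  5.3151] M [-0.1162  0.5693 -0.0139] g 0.183
```

>>> send_rows([
  {"gripper": 1,"translation": [0,0.03,0],"yaw": 0},
  {"gripper": 1,"translation": [0,0.0,0],"yaw": 0},
  {"gripper": 1,"translation": [0,0,0],"yaw": 0},
  {"gripper": 1,"translation": [0,0,0],"yaw": 0},
  {"gripper": 1,"translation": [0,0,0],"yaw": 0},
])

```text
clock: 20.85
position: [0.4791, 0.2144, 0.0873]
tool_rot: [-0.0, 0.0, 0.707, -0.707]
wrist_force: [-5.0, -0.9, 8.7]
gripper_width: 0.187
```

Run:
```python
from h import *
m,sd=avg(8); print(m); s=manip.state();go([.479,.2145,.087],s)
```

```text
[-3.8068 -1.3725  8.1272 -0.2412  0.7995  0.0061]
t 21.25 pos [0.4791 0.2144 0.0873] jaw ang -90.04 tool cm [ 0.01  0.03 -0.01] F [-4.0006 -1.4792  7.5676] M [-0.1969  0.7683  0.0369] g 0.181
```

>>> send_rows([
  {"gripper": 1,"translation": [0,-0.04,0],"yaw": 0},
  {"gripper": 1,"translation": [0,0.0,0],"yaw": 0},
  {"gripper": 1,"translation": [0,0,0],"yaw": 0},
  {"gripper": 1,"translation": [0,0,0],"yaw": 0},
  {"gripper": 1,"translation": [0,0,0],"yaw": 0},
])

```text
clock: 21.88
position: [0.479, 0.2144, 0.0873]
tool_rot: [-0.0, 0.0, 0.707, -0.707]
wrist_force: [-1.2, -1.0, 5.3]
gripper_width: 0.184
```

Run:
```python
from h import *
m,sd=avg(8); print(m); s=manip.state();go([.479,.2145,.087],s)
```

```text
[-3.0412 -0.9552  5.4674 -0.1634  0.5675  0.011 ]
t 22.27 pos [0.479  0.2144 0.0873] jaw ang -90.05 tool cm [ 0.    0.03 -0.01] F [-3.5866 -1.7033  5.4166] M [-0.1616  0.5817 -0.0268] g 0.181
```

>>> send_rows([
  {"gripper": 1,"translation": [0,-0.04,0],"yaw": 0},
  {"gripper": 1,"translation": [0,-0.02,0],"yaw": 0},
  {"gripper": 1,"translation": [0,0,0],"yaw": 0},
  {"gripper": 1,"translation": [0,0,0],"yaw": 0},
  {"gripper": 1,"translation": [0,0,0],"yaw": 0},
])

```text
clock: 22.9
position: [0.4789, 0.2144, 0.0876]
tool_rot: [0.0, -0.0, -0.707, 0.707]
wrist_force: [-0.4, -0.3, -4.8]
gripper_width: 0.186
```

Run:
```python
from h import *
m,sd=avg(8); print(m); s=manip.state();go([.479,.2145,.087],s)
```

```text
[-0.1216  0.2481 -4.0178  0.0036  0.0091 -0.0038]
t 23.3 pos [0.479  0.2144 0.0878] jaw ang -90.04 tool cm [-0.    0.08 -0.01] F [-0.0556  0.7449 -4.511 ] M [-0.0199  0.0299  0.0206] g 0.184
```

>>> send_rows([
  {"gripper": 1,"translation": [0,0.03,0],"yaw": 0},
  {"gripper": 1,"translation": [0,0.02,0],"yaw": 0},
  {"gripper": 1,"translation": [0,0,0],"yaw": 0},
  {"gripper": 1,"translation": [0,0,0],"yaw": 0},
  {"gripper": 1,"translation": [0,0,0],"yaw": 0},
])

```text
clock: 23.92
position: [0.479, 0.2144, 0.0873]
tool_rot: [-0.0, 0.0, 0.707, -0.707]
wrist_force: [-1.0, -0.9, -2.2]
gripper_width: 0.186
```

Run:
```python
from h import *
m,sd=avg(8); print(m); s=manip.state();go([.479,.2145,.087],s)
```

```text
[-0.8502 -0.3191 -1.8032 -0.0368  0.1122  0.0259]
t 24.32 pos [0.479  0.2144 0.0874] jaw ang -90.04 tool cm [ 0.    0.04 -0.01] F [-1.1143  0.2853 -1.8351] M [-0.0153  0.0881 -0.0171] g 0.188
```

The crest now carries about 2.4 N of the 4.2 N, which is light contact. Reduce the grip, ease the fingers open slightly, and look.

>>> send_rows([
  {"gripper": 1,"translation": [0,0,0],"yaw": 0},
  {"gripper": 1,"translation": [0,0,0],"yaw": 0},
  {"gripper": 0.62,"translation": [0,0,0],"yaw": 0},
  {"gripper": 0.58,"translation": [0,0,0],"yaw": 0},
  {"gripper": 0.54,"translation": [0,0,0],"yaw": 0},
], force=20)

```text
clock: 24.95
position: [0.4793, 0.2145, 0.0876]
tool_rot: [0.0, 0.001, 0.707, -0.707]
wrist_force: [-0.3, -0.6, 0.2]
gripper_width: 0.231
```

Run:
```python
from h import *
a,K,E=cam("scene"); s=manip.state();go([.479,.2145,.087],s); cv2.imwrite('pics/s6.png',cv2.resize(a[150:290,290:430,::-1],None,fx=4,fy=4))
```

```text
t 25.0 pos [0.4794 0.2145 0.0876] jaw ang -90.05 tool cm [ 0.04  0.06 -0.  ] F [-0.5121  0.5138 -0.1665] M [-0.007  0.052 -0.024] g 0.232
```

View pics/s6.png

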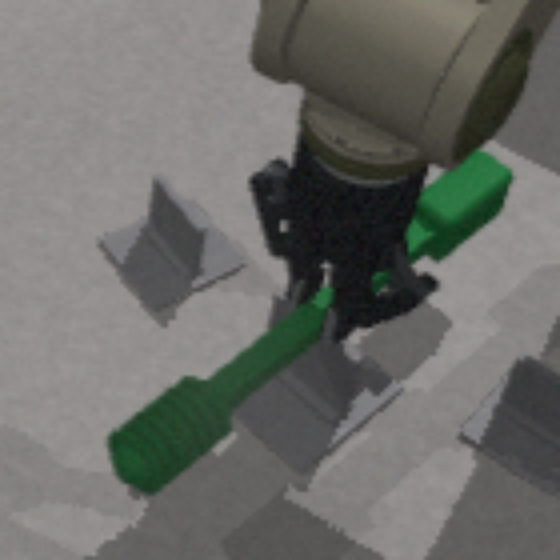

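Fingers are off (force about 0) and the brush looks level. I'll watch the ends for a moment.

```bash
cat >> h.py <<'E'
def ends(a,K,E,yp=.2145):
    m=cv2.inRange(cv2.cvtColor(a,cv2.COLOR_RGB2HSV),(50,100,20),(85,255,255)); ys,xs=np.where(m); P=[]
    for u,v in zip(xs,ys):
        o,d=ray(K,E,(u,v)); P.append(o+(yp-o[1])/d[1]*d)
    P=np.array(P); r=[]
    h=P[P[:,0]>.565]; g=P[P[:,0]<.40]
    return np.r_[h.mean(0)[[0,2]],g.mean(0)[[0,2]],len(h),len(g)]
E
python3 - <<'E'
from h import *
for i in range(20):
    a,K,E=cam("scene")
    if i%4==0: print(manip.state()["clock"],ends(a,K,E))
E
```

```text
25.05 [  0.6201   0.0953   0.345    0.0867 459.     420.    ]
25.25 [  0.6188   0.0921   0.3448   0.0866 445.     420.    ]
25.45 [  0.6203   0.0962   0.3445   0.0864 459.     421.    ]
25.65 [  0.6178   0.0919   0.3448   0.0863 461.     424.    ]
25.85 [  0.6181   0.0919   0.3441   0.0868 452.     423.    ]
```

It is stable. Open further in place, gently, and check again.

>>> send_rows([
  {"gripper": 0.48,"translation": [0,0,0],"yaw": 0},
  {"gripper": 0.4,"translation": [0,0,0],"yaw": 0},
  {"gripper": 0.3,"translation": [0,0,0],"yaw": 0},
  {"gripper": 0.2,"translation": [0,0,0],"yaw": 0},
  {"gripper": 0.1,"translation": [0,0,0],"yaw": 0},
])

```text
clock: 26.62
position: [0.479, 0.2144, 0.0873]
tool_rot: [-0.0, 0.0, 0.707, -0.707]
wrist_force: [0.1, 0.6, -0.6]
gripper_width: 0.448
```

Run:
```python
from h import *
for i in range(16):
    a,K,E=cam("scene")
    if i%4==0: print(manip.state()["clock"],ends(a,K,E))
go([.479,.2145,.19]); cv2.imwrite('pics/s7.png',cv2.resize(a[150:290,290:430,::-1],None,fx=4,fy=4))
```

```text
26.675 [  0.6202   0.0958   0.3446   0.0867 465.     419.    ]
26.875 [  0.6178   0.0917   0.3445   0.0866 453.     417.    ]
27.075 [  0.6182   0.0929   0.3447   0.0864 463.     421.    ]
27.275 [  0.6194   0.0934   0.3446   0.0864 447.     420.    ]
t 27.43 pos [0.479  0.2144 0.0873] jaw ang -90.05 tool cm [  0.   -10.27  -0.01] F [-0.5203 -0.4772  0.4305] M [ 0.0186 -0.0032 -0.0133] g 0.449
```

View pics/s7.png

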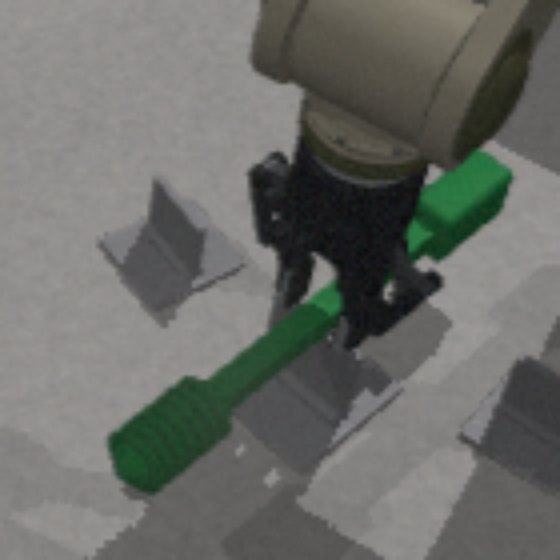

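The fingers stand clear of the shank and the brush hasn't moved. Rise straight up.

>>> send_rows([
  {"gripper": 0,"translation": [0,-0.5,0],"yaw": 0},
  {"gripper": 0,"translation": [0,-1,0],"yaw": 0},
  {"gripper": 0,"translation": [0,-2,0],"yaw": 0},
  {"gripper": 0,"translation": [0,-3,0],"yaw": 0},
  {"gripper": 0,"translation": [0,-3,0],"yaw": 0},
])

```text
clock: 28.05
position: [0.479, 0.2144, 0.184]
tool_rot: [-0.0, 0.001, 0.707, -0.707]
wrist_force: [-0.3, -0.4, -0.0]
gripper_width: 0.498
```

>>> send_rows([
  {"gripper": 0,"translation": [0,-3,0],"yaw": 0},
  {"gripper": 0,"translation": [0,-3,0],"yaw": 0},
  {"gripper": 0,"translation": [0,-1,0],"yaw": 0},
  {"gripper": 0,"translation": [0,0,0],"yaw": 0},
  {"gripper": 0,"translation": [0,0,0],"yaw": 0},
])

```text
clock: 28.68
position: [0.4786, 0.2143, 0.2511]
tool_rot: [0.001, 0.0, -0.707, 0.707]
wrist_force: [-0.2, -0.5, 0.0]
gripper_width: 0.501
```

Run:
```python
from h import *
for i in range(20):
    a,K,E=cam("scene")
    if i%4==0: print(manip.state()["clock"],ends(a,K,E))
go([.479,.2145,.19]); cv2.imwrite('pics/s8.png',a[:,:,::-1])
b,K,E=cam("top"); cv2.imwrite('pics/t8.png',b[:,:,::-1])
```

```text
28.725 [  0.6188   0.0935   0.3462   0.0862 453.     434.    ]
28.925 [  0.6185   0.0934   0.3468   0.0873 460.     435.    ]
29.125 [  0.6214   0.098    0.3467   0.0868 450.     436.    ]
29.325 [  0.6193   0.0949   0.3467   0.0869 461.     434.    ]
29.525 [  0.6206   0.0969   0.3465   0.0866 451.     437.    ]
t 29.68 pos [0.479  0.2144 0.2523] jaw ang -90.04 tool cm [-0.    6.23 -0.01] F [ 0.6361  0.0851 -0.9203] M [-0.0083  0.0571  0.0274] g 0.5
```

View pics/s8.png

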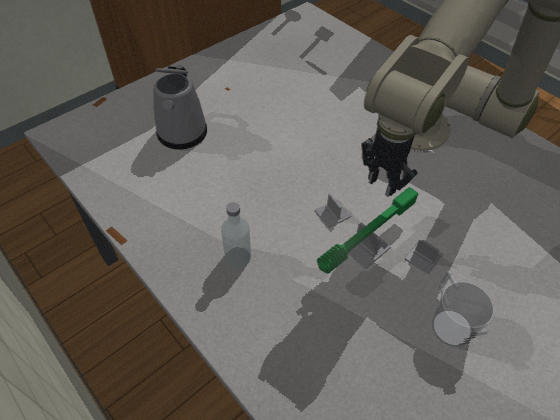

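View pics/t8.png

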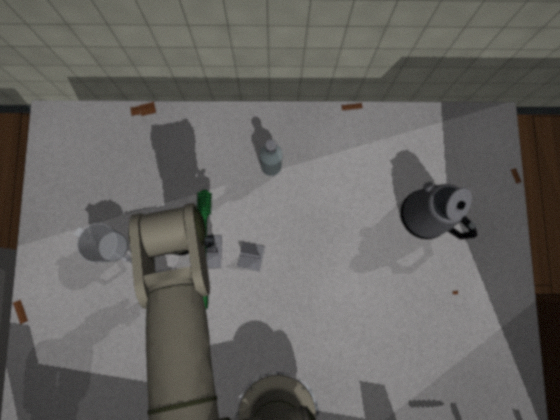

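Run:
```python
from h import *
_,K,E=cam("scene")
for f in ('pics/s4.png','pics/s8.png'):
    print(f,ends(cv2.imread(f)[:,:,::-1].copy(),K,E))
print(manip.state()["clock"]); print(manip.sign_off())
```

```text
pics/s4.png [  0.6247   0.1767   0.3435   0.1635 386.     464.    ]
pics/s8.png [  0.6195   0.0966   0.3463   0.0862 468.     435.    ]
29.775
the job is handed in; nothing more can be done
None
```

The brush is balanced level across the top edge of the middle rest, the one matching the 100 x 90 mm foot and 75 mm height. I let go, moved the gripper clear and handed the job in at 29.8 s. The hand-in reported no verdict.

- **Balance point:** I gripped the brush at the middle of its shank and lifted it. It weighed about 4.2 N (0.43 kg), and the moment about the grip was zero to within about 1 mm. The wrist joint's effort agreed.
- **Setting down:** I lowered it over the crest in small steps. My first touch pressed harder than I intended, about 12 N on the rest. I backed off, set it down again with about 2.4 N, and eased the fingers open. The brush did not drop.
- **Last checks:** Over about 4.5 s after release, including the gripper moving away, neither end showed any drift beyond pixel noise of about 5 mm at the head. Comparing the end heights with when it was held level gave a difference of about 3 mm, within that noise. Both ends are well clear of the worktop. The kettle, jug and bottle look unmoved, and nothing fell.
- **Disagreement:** The two cameras put the crest about 1.3 mm apart along x, so I aimed for the middle.

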